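Clear a leatherworker's chest and hold its sprung lid at the balance

TASK

Tidy away the two tins and the awl that were left on the closed lid of the tool chest: stand the tins upright on the floor of the tray that already has a tin in it and lay the awl flat in the tray that already has an awl, and let nothing else on the bench be shifted. Then grip the lid's bar and raise the lid a few degrees past its balance point, which is 60 degrees open, keeping hold so that it never swings further than 75 degrees. Bring it back and hold it still just short of the balance point, 8 degrees below it give or take 5, so that I can adjust the hinge springs; finish there, still gripping the bar.

Things in the scene. Friction and masses are not known exactly. Their poses are not given: they have to be found in the camera images.
- chest: a plywood tool chest fixed to the table, 170 mm deep (its x) by 260 mm wide (its y); origin at its underside's centre, z up, -x side towards the robot. The box is 90 mm high; its wooden lid, 10 mm thick, covers it all, the flat top 100 mm above the table, hinged along the far (+x) upper edge and raised by its near edge
- bar (a point): the middle of the lid's steel pull bar: round, 12 mm across, 130 mm long, parallel to the chest's y, carried by two 10 mm rods 60 mm either side of its middle. It lies at mid lid thickness, 45 mm out from the lid's near edge (39 mm clear between them), free above and below; closed, 95 mm above the table and 130 mm in front of the chest's origin. Its frame turns with the lid
- hinge (a point): the middle of the lid's hinge axis, fixed to the chest: 85 mm behind the chest's origin (+x) and 90 mm above the table. The hinge axis runs along the chest's y; the bar's centre is 215 mm from it and 5 mm above its plane when closed
- lid (a joint): the lid's opening angle in rad: 0 closed, 1.7 at the stop. The lid weighs 0.5 kg; hinge springs lift it with a nearly constant torque so that it balances at 1.05 rad (60 degrees): below, it falls shut; above, it swings open by itself. Lifting at the bar takes about 1.2 N when closed, falling to nothing at the balance. Little hinge friction; the bar can turn between finger pads
- tin_a: an aluminium screw-top tin, a plain disc 46 mm across and 34 mm high, 60 to 130 g; origin at the centre of its underside, z up. Starts on the lid, the flat top of which is 100 mm up
- tin_b: an aluminium screw-top tin, a plain disc 46 mm across and 34 mm high, 60 to 130 g; origin at the centre of its underside, z up. Starts on the lid
- awl: a stitching awl lying flat: square dark wooden handle 80 x 22 x 22 mm along its x, then a brass ferrule 14 mm across and a steel point 5 mm across that ends 80 mm from the origin; origin at the centre of the handle's underside, x towards the point, z up. 40 to 85 g. Starts on the lid
- tray_tins: a low open wooden tray, 200 mm (its x) by 150 mm (its y) outside, 18 mm high, walls and floor 5 mm thick, fixed to the table; origin at the centre of its underside (inner floor 5 mm above it), z up. The tray for tins: one tin stands in its far (+x) part, about 60 mm from the origin and near the middle line
- tray_awls: a low open wooden tray, 200 mm (its x) by 150 mm (its y) outside, 18 mm high, walls and floor 5 mm thick, fixed to the table; origin at the centre of its underside (inner floor 5 mm above it), z up. The tray for awls: one awl lies in it along the tray's x, about 40 mm to the +y side of the origin
- tin_old: an aluminium screw-top tin, a plain disc 46 mm across and 34 mm high, 60 to 130 g; origin at the centre of its underside, z up. It stands in the tin tray from the start and stays there
- awl_old: a stitching awl lying flat: square dark wooden handle 80 x 22 x 22 mm along its x, then a brass ferrule 14 mm across and a steel point 5 mm across that ends 80 mm from the origin; origin at the centre of the handle's underside, x towards the point, z up. It lies in the awl tray from the start and stays there
- dye_bottle: bystander: an amber bottle 40 mm across, 110 mm high, standing; origin at its underside's centre
- glue_jar: bystander: a white jar 64 mm across, 75 mm high, standing; origin at its underside's centre
- mallet: bystander: a wooden mallet lying at the left, about 220 mm long, 64 mm high; origin under its handle
- brush: bystander: a bristle brush 140 x 45 x 40 mm lying at the right; origin at its underside's centre
- spool: bystander: a thread spool 48 mm across, 48 mm high, standing at the left; origin at its underside's centre
Not all that is in view belongs to the job. Leave any green look-alike of the tray_tins alone. Leave any turquoise look-alike of the tin_old alone.

How it is judged (in metres and radians):
On the way, in this order (a step that is already met when the one before it is completed fails the run):
1. both tins and the awl are in their trays, let go and at rest, the lid still closed (x of tin_a in the frame of tray_tins between -0.08 and 0.08 m and y of tin_a in the frame of tray_tins between -0.055 and 0.055 m and z of each of tin_a, tin_b, tin_old in the frame of tray_tins below 0.015 m and angle between each of tin_a, tin_b, tin_old's own z axis and vertical below 0.3 rad and x of tin_b in the frame of tray_tins between -0.08 and 0.08 m and y of tin_b in the frame of tray_tins between -0.055 and 0.055 m and x of tin_old in the frame of tray_tins between -0.08 and 0.08 m and y of tin_old in the frame of tray_tins between -0.055 and 0.055 m and x of awl in the frame of tray_awls between -0.08 and 0.08 m and y of awl in the frame of tray_awls between -0.07 and 0.07 m and z of each of awl, awl_old in the frame of tray_awls below 0.035 m and angle between awl's own x axis and vertical between 1.45 and 1.69 rad and x of awl_old in the frame of tray_awls between -0.08 and 0.08 m and y of awl_old in the frame of tray_awls between -0.07 and 0.07 m and angle between awl_old's own x axis and vertical between 1.45 and 1.69 rad and contact force between the fingers and tin_a below 0.05 N and contact force between the fingers and tin_b below 0.05 N and contact force between the fingers and awl below 0.05 N and linear speed of each of tin_a, tin_b, awl below 0.05 m/s and value of joint lid below 0.1 rad), for 0.2 s.
2. the lid, held by the fingers, is past its balance point (value of joint lid above 1.08 rad and contact force between the fingers and lid above 2 N), for 0.1 s.
At the end, for the whole second after the job is handed in: Lid held still (under 0.1 rad/s) at 0.81 to 1.005 rad (46.5 to 57.5 degrees), fingers on the lid or bar with over 2 N; three tins upright on the tin tray's floor (within 80 mm along, 55 across of its centre), both awls flat (within 0.12 rad) in the awl tray (within 80, 70) (x of tin_a in the frame of tray_tins between -0.08 and 0.08 m and y of tin_a in the frame of tray_tins between -0.055 and 0.055 m and z of each of tin_a, tin_b, tin_old in the frame of tray_tins below 0.015 m and angle between each of tin_a, tin_b, tin_old's own z axis and vertical below 0.3 rad and x of tin_b in the frame of tray_tins between -0.08 and 0.08 m and y of tin_b in the frame of tray_tins between -0.055 and 0.055 m and x of tin_old in the frame of tray_tins between -0.08 and 0.08 m and y of tin_old in the frame of tray_tins between -0.055 and 0.055 m and x of awl in the frame of tray_awls between -0.08 and 0.08 m and y of awl in the frame of tray_awls between -0.07 and 0.07 m and z of each of awl, awl_old in the frame of tray_awls below 0.035 m and angle between awl's own x axis and vertical between 1.45 and 1.69 rad and x of awl_old in the frame of tray_awls between -0.08 and 0.08 m and y of awl_old in the frame of tray_awls between -0.07 and 0.07 m and angle between awl_old's own x axis and vertical between 1.45 and 1.69 rad and value of joint lid between 0.81 and 1.005 rad and velocity of joint lid between -0.1 and 0.1 rad/s and contact force between the fingers and lid above 2 N); the arm keeps its last pose, push and grip.
It fails at once if the lid swings more than 1.31 rad (75 degrees) open (value of joint lid above 1.31 rad).
It fails at once if a bystander on the bench is shifted by more than 30 mm or one in the trays by more than 40 mm (distance of any of dye_bottle, glue_jar, mallet, brush, spool from where it was at the start of the episode above 0.03 m or distance of any of tin_old, awl_old from where it was at the start of the episode above 0.04 m).
It also fails if it takes over 72 s, if anything falls off the work surface, if the arm or the gripper's body presses on something with over 40 N, if the wrist force passes 120 N, or if a joint passes its speed limit or range.

ROBOT

A 6-joint arm with a two-finger parallel gripper is mounted at the origin on the work surface. World frame = base frame: x ahead of the robot, y to its left, z up, the work surface at z = 0. Lengths are in m, angles in degrees, forces in N, time in s.
With the tool pointing down it reaches from about 0.25 to 0.725 m from the base axis. Payload 9.7 kg.
Tool frame: the origin (TCP) lies at the very end of the fingers, on their centre line; the grasp point (between the pads) lies 19 mm behind it; y points along the fingers, x is the direction in which the jaws open and shut, and the axes are right-handed (so a half turn about y gives the same grasp; the last joint's range is limited). The gripper opens to 85 mm and grips with 20 to 120 N. Pads are 22 mm wide; open, the fingers measure 114 mm over their backs; the gripper's body (76 mm by 85 mm) begins 54 mm behind the grasp point. The pads swing forward as they close: fully open they stand 13 mm farther back than shut.
Start: joints at [77.177, 4.979, 10.078, 95.1, 0, 90], TCP at [0.122, 0.536, 0.231] pointing down, gripper open.
Joint ranges: [-179.16, 179.16], [-48.56, 103.87], [-65.8, 70.77], [-126.05, 130.52], [-82.76, 87.17], [-180, 180]. Speed limits (degrees/s): [127.2, 127.2, 147.25, 180, 180, 180].

INTERFACE

Orientations are given as [roll, pitch, yaw] about the fixed x, y, z axes, in that order (R = Rz(yaw) Ry(pitch) Rx(roll)).
In Python, from workcell import bot gives the robot as it stands.
- The arm moves only by the shell command python3 -m jog 'ROWS' [FORCE]. ROWS is JSON, a list of rows, each a list of 7 numbers: the closure, from 0 (fully open) to 1 (shut), then the shift along the world's x, y, z in units of 25 mm (1.0 is 25 mm), then the turn, a rotation vector about the world's x, y, z in units of 5 degrees (1.0 is 5 degrees). A call has 1 to 5 rows; each row is the pose to reach, as a shift and turn from the pose commanded when the call began; what a row does not reach only later rows make up. A row lasts 1/10 s, in which the tool goes at most 50 mm and 8.59 degrees, less where a joint would pass 70% of its speed; a pose out of reach is approached as far as the arm can. A call with a gripper value outside its range is refused whole. The fingers move at their own pace and stop on an object; FORCE is the grip in N (left out, the last holds). Time passes only in rows, so rows that repeat a pose let the fingers close. It gives the time, the measured TCP pose, the force and the opening at its end, in the units of the state.
- bot.get_obs(): the state, without advancing time (a new reading comes with each control period).
- bot.camera(name): name is "scene" or "top"; returns (picture, depth): 400x640x3 uint8, red, green, blue; 400x640 float32, m along the optical axis (not along the pixel's ray), 0 where there is no reading.
- bot.camera_model(name): a dict with "fx", "fy", "cx", "cy" (pixels), "rvec" (rotation vector, rad) and "tvec" (3), from world to camera coordinates, as OpenCV has them. Camera axes: x right, y down, z forward; pixel columns grow to the right and rows downward; lengths in m; the calibration is good to about 2 mm. A picture is of the moment at which its call begins. camera_model takes no time and is no camera call.
- bot.job_done(): hands the job in, once; it reports no verdict.
Trained networks look in the newest picture that a camera, given by its name, has taken for a name from the list of things; names that differ only in an ending like _2 or _b are one class to them, and where a whole thing is asked for, a point or a joint stands for the part that bears it (a point fixed in the world has none). Each returns a list of dicts, best first, with "conf" (0 to 1); they miss things now and then, are a little off and sometimes report something else, mostly with a low value. They report only what shows in the picture. A call takes as long as a camera call. They do not tell look-alikes from the thing itself.
- bot.regions_of(camera, label): "pixels" (400x640 bool, what is visible of it) and "point" ([row, column] in pixels, amid what is visible of it).
The state is a dict: "time": time; "q": joint angles; "qd": joint speeds; "joint_efforts": joint torques, N m; "ee_pos": TCP position; "tcp_rot": TCP orientation; "wrist_force": force on the tool from outside, world axes, zero at the start; "torque": the same for the moment, N m; "opening": finger opening in m.
Only numpy, scipy, OpenCV 4.12 (cv2) and the standard library are available. Lean on these libraries where they do the work, as an engineer would, in place of code of your own. Each camera call takes 0.05 s, during which the arm holds its last target. There are 200 camera calls.

## Working session

There is one attempt and no reset: what is moved stays moved. The work goes in short steps, Python scripts to look and compute and a shell command to move; the robot and the scene stay as the last step left them, time stands still between calls to the robot, and variables do not carry over. Pictures are saved under pics/ and viewed, about 8 in all and at most 12, crops included, and the job is handed in when it is done.

```bash
ls; mkdir -p pics; cat > h.py <<'E'
import numpy as np,cv2
from workcell import bot
def cam(n):
    im,d=bot.camera(n); return im,d
def w(n,r,c,d):
    m=bot.camera_model(n);R=cv2.Rodrigues(np.array(m['rvec'],float))[0];t=np.array(m['tvec'],float).ravel()
    r=np.asarray(r,float);c=np.asarray(c,float);d=np.asarray(d,float)
    P=np.stack([(c-m['cx'])/m['fx']*d,(r-m['cy'])/m['fy']*d,d],-1)
    return (P-t)@R
def save(n,im): cv2.imwrite('pics/'+n,im[:,:,::-1])
E
python3 - <<'E'
from h import *
for n in['top','scene']:
    im,d=cam(n);save(n+'0.png',im);np.save(n+'0d.npy',d)
    for l in ['tray_tins','tray_awls','tin_a','awl','chest','bar','dye_bottle','glue_jar','mallet','brush','spool']:
        for g in bot.regions_of(n,l):
            if g['conf']<.3: continue
            m=g['pixels']&(d>0);rr,cc=np.nonzero(m)
            if len(rr)<5: continue
            P=w(n,rr,cc,d[m]);z=np.percentile(P[:,2],90);Q=P[abs(P[:,2]-z)<.012]
            box=cv2.minAreaRect((Q[:,:2]*1000).astype(np.float32))
            print(n,l,round(g['conf'],2),[int(v) for v in g['point']],'med',Q.mean(0).round(3),'z',z.round(3),'rect',[np.round(b,0).tolist() for b in box])
print(bot.get_obs())
E
```

```text
pics
top tray_tins 0.91 [255, 298] med [0.327 0.092 0.008] z 0.014 rect [[328.0, 91.0], [155.0, 204.0], 74.0]
top tray_tins 0.57 [217, 395] med [ 0.475 -0.329  0.009] z 0.015 rect [[480.0, -328.0], [158.0, 205.0], 87.0]
top tray_awls 0.75 [189, 311] med [0.605 0.021 0.133] z 0.137 rect [[606.0, 22.0], [40.0, 40.0], 84.0]
top tray_awls 0.66 [212, 241] med [0.514 0.327 0.009] z 0.016 rect [[513.0, 325.0], [203.0, 155.0], 15.0]
top tin_a 0.61 [187, 312] med [0.605 0.02  0.133] z 0.137 rect [[606.0, 18.0], [40.0, 41.0], 89.0]
top tin_a 0.5 [194, 288] med [0.573 0.117 0.134] z 0.138 rect [[573.0, 116.0], [40.0, 44.0], 2.0]
top chest 0.64 [190, 315] med [0.605 0.022 0.101] z 0.105 rect [[589.0, 24.0], [226.0, 258.0], 1.0]
top bar 0.5 [220, 395] med [ 0.475 -0.329  0.009] z 0.016 rect [[479.0, -330.0], [157.0, 206.0], 89.0]
top dye_bottle 0.69 [170, 254] med [0.718 0.266 0.11 ] z 0.11 rect [[718.0, 265.0], [17.0, 16.0], 90.0]
top dye_bottle 0.48 [156, 379] med [ 0.728 -0.289  0.076] z 0.079 rect [[728.0, -290.0], [51.0, 53.0], 85.0]
top glue_jar 0.48 [158, 381] med [ 0.728 -0.289  0.076] z 
[... 1763 characters left out ...]
.046] z 0.049 rect [[677.0, 379.0], [44.0, 53.0], 62.0]
{'time': 1.2, 'q': array([7.71773545e+01, 4.97818533e+00, 1.00796845e+01, 9.50995317e+01,
       6.79357156e-04, 9.00010403e+01]), 'qd': array([-0.00266017, -0.00742725,  0.10838441, -0.08642534, -0.0241411 ,
       -0.08361837]), 'joint_efforts': array([ 1.89846418e-03, -5.20095026e+01,  4.64859903e+01,  1.65426725e-03,
        5.24136681e-05,  2.41438102e-06]), 'ee_pos': array([0.12206132, 0.53628898, 0.23130418]), 'tcp_rot': array([-8.99993206e+01, -1.96743440e-03,  7.71763143e+01]), 'wrist_force': array([-0.41970137,  0.44225175,  0.23984953]), 'torque': array([-0.02233819,  0.04091948, -0.02351515]), 'opening': 0.08529937183984551}
```

```bash
python3 - <<'E'
import cv2,numpy as np
im=cv2.imread('pics/top0.png')
cv2.imwrite('pics/t1.png',cv2.resize(im[120:320,160:480],None,fx=2.5,fy=2.5,interpolation=3))
im=cv2.imread('pics/scene0.png')
cv2.imwrite('pics/s1.png',cv2.resize(im[120:320,140:460],None,fx=2.5,fy=2.5,interpolation=3))
E
```

```text
(no output)
```

View pics/t1.png

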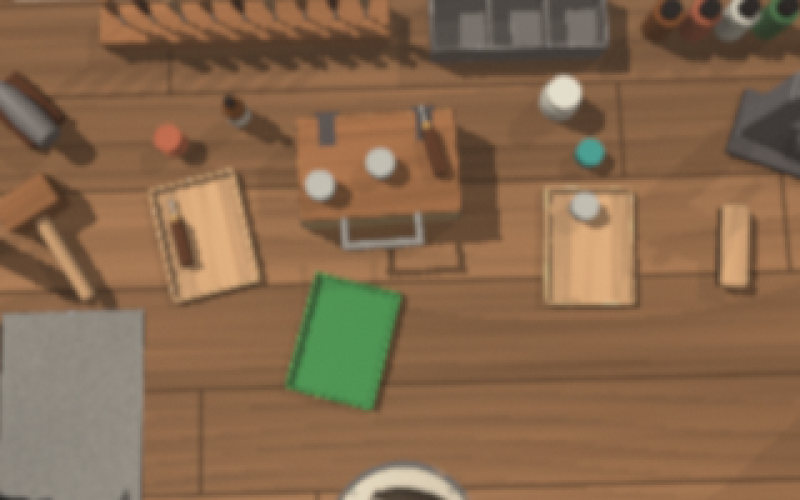

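View pics/s1.png

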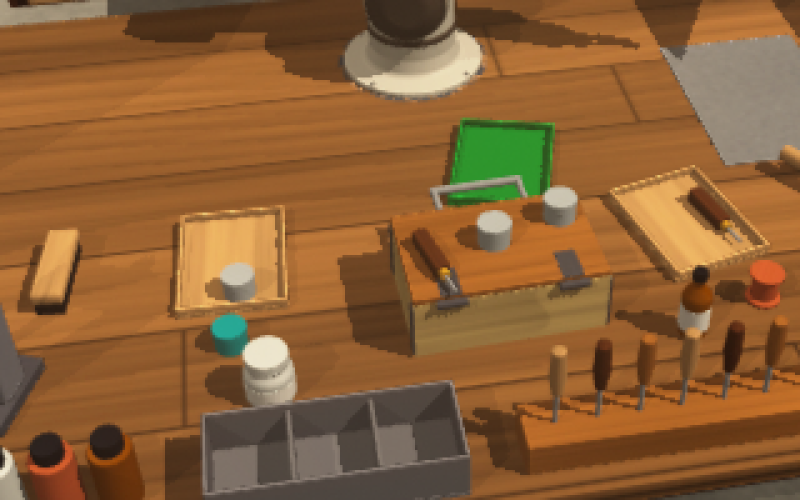

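Candidates in the top crop:
- **Tins:** grey ones on the lid at (320,185) and (380,162), and tin_old at (585,207). The turquoise tin at (590,152) is a decoy.
- **Tin trays:** wooden tray with a tin at (590,245). The green tray at (345,340) is a decoy.
- **Awl tray:** wooden tray with an awl at (205,235).
- **Awl:** on the lid at (435,140).

I'll refine these and check them in one close crop.

```bash
python3 - <<'E'
from h import *
d=np.load('top0d.npy');im=cv2.imread('pics/top0.png')
rr,cc=np.nonzero(d>0);P=w('top',rr,cc,d[rr,cc]);C=im[rr,cc].astype(int)
def rect(m,s):
    Q=(P[m][:,:2]*1000).astype(np.float32);b=cv2.minAreaRect(Q);print(s,m.sum(),[np.round(v,1).tolist() for v in b],P[m].mean(0).round(3))
inb=lambda x0,x1,y0,y1,z0,z1:(P[:,0]>x0)&(P[:,0]<x1)&(P[:,1]>y0)&(P[:,1]<y1)&(P[:,2]>z0)&(P[:,2]<z1)
rect(inb(.525,.75,-.15,.2,.09,.145),'lid')
rect(inb(.45,.50,-.15,.2,.085,.115),'bar')
rect(inb(.55,.70,-.11,-.03,.112,.13),'awl handle+')
rect(inb(.36,.6,-.43,-.2,.012,.025),'tintray')
rect(inb(.36,.6,-.43,-.2,.03,.05),'tin_old')
rect(inb(.38,.65,.2,.45,.012,.035),'awltray')
rect(inb(.42,.6,.27,.42,.021,.035),'awl_old')
rect(inb(.55,.66,-.03,.06,.125,.145),'tin1');rect(inb(.53,.64,.08,.15,.125,.145),'tin2')
cv2.imwrite('pics/t2.png',cv2.resize(im[150:260,210:430],None,fx=3.6,fy=3.6,interpolation=2))
E
```

```text
lid 2634 [[613.3, 24.4], [179.2, 262.8], 1.4] [0.61  0.024 0.104]
bar 111 [[485.7, 20.0], [125.3, 28.5], 90.0] [0.482 0.021 0.1  ]
awl handle+ 124 [[642.7, -62.7], [116.6, 22.1], 14.2] [ 0.629 -0.066  0.121]
tintray 253 [[478.1, -328.7], [151.1, 197.5], 88.2] [ 0.484 -0.335  0.017]
tin_old 91 [[540.4, -320.9], [41.6, 43.2], 41.6] [ 0.54  -0.32   0.039]
awltray 374 [[528.3, 329.7], [232.8, 151.5], 13.3] [0.51  0.338 0.02 ]
awl_old 106 [[495.5, 363.5], [215.6, 84.1], 30.6] [0.503 0.363 0.027]
tin1 104 [[605.8, 20.4], [44.1, 41.1], 86.2] [0.606 0.02  0.134]
tin2 106 [[572.7, 116.3], [40.4, 44.3], 1.6] [0.573 0.117 0.134]
```

View pics/t2.png

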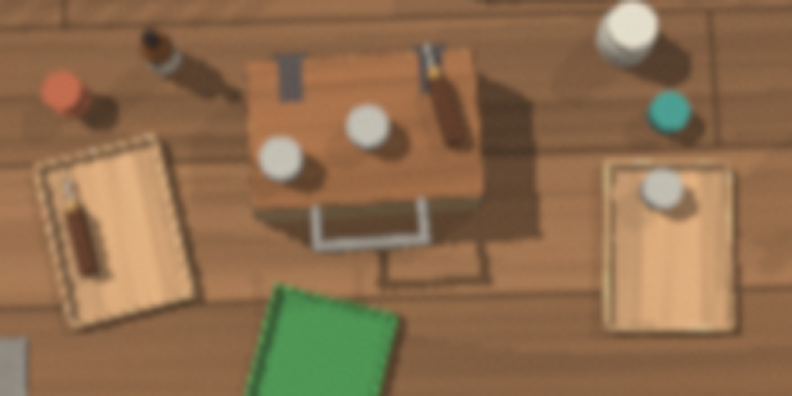

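```bash
python3 -m jog '[[0,1.5,-1.4,0,0,0,-1.2],[0,3,-2.8,0,0,0,-2.4],[0,4.5,-4.2,0,0,0,-3.6],[0,6,-5.6,0,0,0,-4.9],[0,7,-6.5,0,0,0,-6.2]]'
python3 -m jog '[[0,1.5,-1.4,0,0,0,-1.4],[0,3,-2.8,0,0,0,-2.8],[0,4.5,-4.2,0,0,0,-4.2],[0,6,-5.6,0,0,0,-5.6],[0,7,-6.5,0,0,0,-7]]'
python3 -m jog '[[0,1.3,-1.3,0,0,0,-1],[0,2.6,-2.6,0,0,0,-2],[0,4.08,-3.8,0,0,0,-2.24],[0,4.08,-3.8,0,0,0,-2.24]]'
```

```text
time: 1.7
ee_pos: [0.2985, 0.3719, 0.2316]
tcp_rot: [-90.0, -0.0, 45.9]
wrist_force: [0.4, 0.6, -0.2]
opening: 0.0854
time: 2.2
ee_pos: [0.4736, 0.2091, 0.2314]
tcp_rot: [-90.0, -0.0, 10.8]
wrist_force: [-0.1, 1.8, 0.8]
opening: 0.0855
time: 2.6
ee_pos: [0.577, 0.1127, 0.2294]
tcp_rot: [-90.1, 0.1, -0.3]
wrist_force: [-0.3, 0.4, -1.1]
opening: 0.0858
```

The crop confirms the choice: grey tins at (281,158) and (367,126), awl at (447,100), tin tray at right, awl tray at left, green and turquoise decoys avoided. Next I grasp tin_a.

```bash
python3 -m jog '[[0,-0.1,0.1,-1.6,0,0,0],[0,-0.1,0.1,-3.2,0,0,0],[0,-0.1,0.1,-4.5,0,0,0],[0,-0.1,0.1,-4.95,0,0,0],[0,-0.1,0.1,-4.95,0,0,0]]' 40
python3 -m jog '[[0.6,0,0,0,0,0,0],[0.6,0,0,0,0,0,0],[0.6,0,0,0,0,0,0],[0.6,0,0,0,0,0,0],[0.6,0,0,0,0,0,0]]' 40
python3 -m jog '[[0.6,0,0,0,0,0,0],[0.6,0,0,0,0,0,0],[0.6,0,0,1,0,0,0],[0.6,0,0,2.5,0,0,0],[0.6,0,0,4,0,0,0]]' 40
python3 - <<'E'
from h import *
im,d=cam('scene');save('g1.png',cv2.resize(im[130:300,250:450],None,fx=3,fy=3))
E
```

```text
time: 3.1
ee_pos: [0.5705, 0.1189, 0.1064]
tcp_rot: [-90.0, 0.1, 0.0]
wrist_force: [0.6, -0.1, -0.7]
opening: 0.0857
time: 3.6
ee_pos: [0.5724, 0.119, 0.1093]
tcp_rot: [-90.0, -0.2, -0.0]
wrist_force: [-1.2, 0.5, 6.8]
opening: 0.044
time: 4.1
ee_pos: [0.5712, 0.1187, 0.2089]
tcp_rot: [-90.0, 0.0, -0.0]
wrist_force: [0.7, 0.6, -0.6]
opening: 0.0439
```

View pics/g1.png

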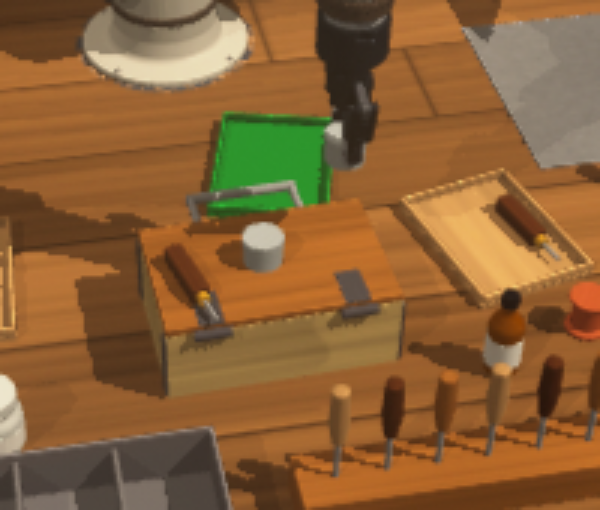

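Tin_a is in the grip (crop 345,145), and nothing else has moved. I carry it to the tin tray.

```bash
python3 -m jog '[[0.6,-0.4,-1.4,0,0,0,0],[0.6,-0.8,-3,0,0,0,0],[0.6,-1.25,-4.7,0,0,0,0],[0.6,-1.7,-6.3,0,0,0,0],[0.6,-2.15,-8,0,0,0,0]]' 40
python3 -m jog '[[0.6,-0.45,-1.7,0,0,0,0],[0.6,-0.9,-3.3,0,0,0,0],[0.6,-1.35,-5,0,0,0,0],[0.6,-1.8,-6.7,0,0,0,0],[0.6,-2.2,-8.2,0,0,0,0]]' 40
python3 -m jog '[[0.6,-0.4,-1.4,0,0,0,0],[0.6,-0.77,-2.8,0,0,0,0],[0.6,-0.77,-2.8,-1,0,0,0],[0.6,-0.77,-2.8,-2.5,0,0,0],[0.6,-0.77,-2.8,-4,0,0,0]]' 40
python3 -m jog '[[0.6,0,0,-1,0,0,0],[0.6,0,0,-2,0,0,0],[0.6,0,0,-2,0,0,0]]' 40
```

```text
time: 4.65
ee_pos: [0.5173, -0.0826, 0.208]
tcp_rot: [-90.0, -0.1, 0.0]
wrist_force: [0.7, -0.6, -0.6]
opening: 0.0439
time: 5.15
ee_pos: [0.462, -0.2882, 0.2079]
tcp_rot: [-90.0, -0.0, -0.1]
wrist_force: [0.6, -0.8, -1.4]
opening: 0.0437
time: 5.65
ee_pos: [0.4437, -0.357, 0.107]
tcp_rot: [-90.1, -0.1, -0.1]
wrist_force: [0.8, 0.3, -1.2]
opening: 0.0437
time: 5.95
ee_pos: [0.442, -0.355, 0.0543]
tcp_rot: [-89.8, 0.2, -0.0]
wrist_force: [-0.4, 0.2, -0.5]
opening: 0.044
```

```bash
python3 -m jog '[[0.6,0,0,-0.7,0,0,0],[0.6,0,0,-1.2,0,0,0],[0.6,0,0,-1.55,0,0,0],[0.6,0,0,-1.55,0,0,0]]' 40
python3 -m jog '[[0.2,0,0,0,0,0,0],[0.2,0,0,0,0,0,0],[0.2,0,0,0,0,0,0],[0.2,0,0,1,0,0,0],[0.2,0,0,2.5,0,0,0]]' 40
python3 -m jog '[[0.2,0,0,1.8,0,0,0],[0.2,0,0,3.6,0,0,0],[0.2,0,0,5.2,0,0,0],[0.2,0.4,1.2,5.2,0,0,0],[0.2,0.8,2.8,5.2,0,0,0]]' 40
python3 - <<'E'
from h import *
im,d=cam('top')
for r0,r1,c0,c1 in[(.4,.58,-.4,-.26)]:
    rr,cc=np.nonzero(d>0);P=w('top',rr,cc,d[rr,cc]);m=(P[:,0]>.38)&(P[:,0]<.58)&(P[:,1]>-.42)&(P[:,1]<-.24)&(P[:,2]>.03)&(P[:,2]<.055)
    Q=P[m];
    for s in [Q[:,0]<.49,Q[:,0]>.49]: print(s.sum(),Q[s].mean(0).round(3) if s.any() else 0)
E
```

```text
time: 6.35
ee_pos: [0.4432, -0.3559, 0.0181]
tcp_rot: [-90.0, 0.1, -0.0]
wrist_force: [0.1, 0.8, -0.6]
opening: 0.0439
time: 6.85
ee_pos: [0.4425, -0.3554, 0.0802]
tcp_rot: [-89.9, 0.2, -0.0]
wrist_force: [-0.1, -0.7, 0.1]
opening: 0.0682
time: 7.35
ee_pos: [0.4642, -0.2869, 0.2131]
tcp_rot: [-90.1, -0.2, -0.2]
wrist_force: [1.5, 0.1, -1.1]
opening: 0.0684
0 0
49 [ 0.543 -0.311  0.039]
```

```bash
python3 -m jog '[[0.1,0.75,1.6,0,0,0,0],[0.1,1.5,3.2,0,0,0,0],[0.1,2.25,4.8,0,0,0,0],[0.1,3,6.4,0,0,0,0],[0.1,3.75,8,0,0,0,0]]' 40
python3 -m jog '[[0,0.75,1.6,0,0,0,0],[0,1.5,3.2,0,0,0,0],[0,1.92,4.28,0,0,0,0],[0,1.92,4.28,0,0,0,0]]' 40
python3 - <<'E'
from h import *
im,d=cam('top');save('g2.png',cv2.resize(im[150:260,210:430],None,fx=3.6,fy=3.6,interpolation=2))
rr,cc=np.nonzero(d>0);P=w('top',rr,cc,d[rr,cc]);m=(P[:,0]>.38)&(P[:,0]<.58)&(P[:,1]>-.42)&(P[:,1]<-.24)&(P[:,2]>.03)&(P[:,2]<.055)
Q=P[m]
for s in [Q[:,0]<.49,Q[:,0]>.49]: print(s.sum(),Q[s].mean(0).round(3) if s.any() else 0)
print(bot.get_obs()['ee_pos'])
E
```

```text
time: 7.9
ee_pos: [0.5579, -0.0845, 0.2119]
tcp_rot: [-90.0, -0.1, -0.0]
wrist_force: [0.6, 0.0, 0.5]
opening: 0.077
time: 8.3
ee_pos: [0.6062, 0.0242, 0.211]
tcp_rot: [-90.0, 0.0, 0.2]
wrist_force: [0.8, -0.3, -0.3]
opening: 0.0853
98 [ 0.442 -0.358  0.039]
93 [ 0.541 -0.32   0.039]
[0.60566743 0.02252251 0.21114315]
```

View pics/g2.png

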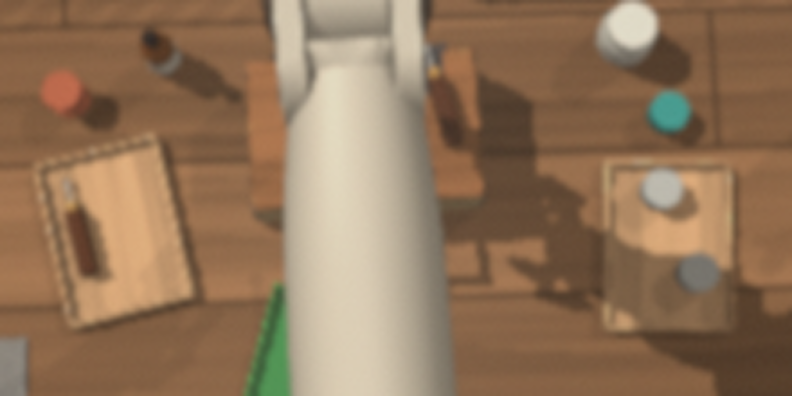

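Tin_a stands in the tin tray (crop 699,272), with its top at z=0.039. Tin_b is next.

```bash
python3 -m jog '[[0,0,-0.1,-1.4,0,0,0],[0,0,-0.1,-2.8,0,0,0],[0,0,-0.1,-3.8,0,0,0],[0,0,-0.1,-4.05,0,0,0],[0,0,-0.1,-4.05,0,0,0]]' 40
python3 -m jog '[[0.6,0,0,0,0,0,0],[0.6,0,0,0,0,0,0],[0.6,0,0,0,0,0,0],[0.6,0,0,0,0,0,0],[0.6,0,0,0,0,0,0]]' 40
python3 -m jog '[[0.6,0,0,0,0,0,0],[0.6,0,0,0.6,0,0,0],[0.6,0,0,1.6,0,0,0],[0.6,0,0,2.8,0,0,0],[0.6,0,0,4,0,0,0]]' 40
python3 -m jog '[[0.6,-0.7,-1.4,0,0,0,0],[0.6,-1.4,-2.8,0,0,0,0],[0.6,-2.1,-4.2,0,0,0,0],[0.6,-2.8,-5.6,0,0,0,0],[0.6,-3.5,-7,0,0,0,0]]' 40
python3 -m jog '[[0.6,-0.7,-1.4,0,0,0,0],[0.6,-1.4,-2.8,0,0,0,0],[0.6,-2.1,-4.2,0,0,0,0],[0.6,-2.94,-5.8,0,0,0,0],[0.6,-2.94,-5.8,0,0,0,0]]' 40
```

```text
time: 8.85
ee_pos: [0.6048, 0.0175, 0.1099]
tcp_rot: [-90.0, 0.1, -0.1]
wrist_force: [-0.2, -0.8, -0.1]
opening: 0.0854
time: 9.35
ee_pos: [0.606, 0.0182, 0.1117]
tcp_rot: [-90.0, -0.1, -0.0]
wrist_force: [-1.8, -1.5, 5.5]
opening: 0.0441
time: 9.85
ee_pos: [0.6051, 0.0184, 0.2122]
tcp_rot: [-90.0, -0.0, -0.0]
wrist_force: [0.5, 0.0, -0.4]
opening: 0.0438
time: 10.35
ee_pos: [0.517, -0.1579, 0.2114]
tcp_rot: [-90.0, -0.1, -0.0]
wrist_force: [0.4, 0.4, -0.3]
opening: 0.0441
time: 10.85
ee_pos: [0.4422, -0.3054, 0.2112]
tcp_rot: [-90.1, -0.0, -0.3]
wrist_force: [-0.6, 1.8, -0.4]
opening: 0.0438
```

```bash
python3 -m jog '[[0.6,0,0.15,-1.2,0,0,0],[0.6,0,0.15,-2.8,0,0,0],[0.6,0,0.15,-4.4,0,0,0],[0.6,0,0.15,-5.6,0,0,0],[0.6,0,0.15,-6.2,0,0,0]]' 40
python3 -m jog '[[0.6,0,0,-0.6,0,0,0],[0.6,0,0,-1.1,0,0,0],[0.6,0,0,-1.5,0,0,0],[0.6,0,0,-1.5,0,0,0]]' 40
python3 -m jog '[[0.2,0,0,0,0,0,0],[0.2,0,0,0,0,0,0],[0.2,0,0,0,0,0,0],[0.2,0,0,1,0,0,0],[0.2,0,0,2.5,0,0,0]]' 40
python3 -m jog '[[0.2,0,0,1.8,0,0,0],[0.2,0,0,3.6,0,0,0],[0.2,0,0,5.4,0,0,0],[0.2,0.8,0.8,5.4,0,0,0],[0.2,1.9,2,5.4,0,0,0]]' 40
```

```text
time: 11.35
ee_pos: [0.4436, -0.2969, 0.0532]
tcp_rot: [-89.9, 0.1, 0.0]
wrist_force: [-0.2, -0.2, 0.1]
opening: 0.0436
time: 11.75
ee_pos: [0.4442, -0.2979, 0.017]
tcp_rot: [-90.0, 0.0, -0.0]
wrist_force: [-0.1, -0.1, -0.7]
opening: 0.0437
time: 12.25
ee_pos: [0.4432, -0.2972, 0.0791]
tcp_rot: [-89.9, 0.2, -0.0]
wrist_force: [0.1, -0.4, 0.7]
opening: 0.0686
time: 12.75
ee_pos: [0.4924, -0.2489, 0.2176]
tcp_rot: [-90.1, -0.2, -0.2]
wrist_force: [-0.2, -0.6, -0.1]
opening: 0.0684
```

```bash
python3 - <<'E'
from h import *
o=bot.get_obs();print(o['q'].round(1),o['tcp_rot'].round(1))
im,d=cam('top');im2,d2=cam('scene')
for n,D,I in(('top',d,im),('scene',d2,im2)):
    rr,cc=np.nonzero(D>0);P=w(n,rr,cc,D[rr,cc])
    for z0,z1,b,nm in ((.112,.135,(.55,.72,-.12,-.01),'awl'),(.03,.055,(.4,.49,-.34,-.26),'tinb'),(.03,.055,(.4,.49,-.40,-.335),'tina')):
        m=(P[:,0]>b[0])&(P[:,0]<b[1])&(P[:,1]>b[2])&(P[:,1]<b[3])&(P[:,2]>z0)&(P[:,2]<z1)
        if nm=='awl': m&=(I[rr,cc,0].astype(int)<140)&(I[rr,cc,2]<70)
        if m.sum()>3: print(n,nm,m.sum(),P[m].mean(0).round(3),cv2.minAreaRect((P[m][:,:2]*1000).astype(np.float32)))
E
```

```text
[-26.8   4.7   8.2  93.3  -0.   63.4] [-90.1  -0.2  -0.2]
top awl 110 [ 0.624 -0.067  0.122] ((618.0740356445312, -70.2330551147461), (101.59227752685547, 32.06293487548828), 23.475013732910156)
scene awl 126 [ 0.632 -0.068  0.12 ] ((632.977783203125, -66.50836944580078), (89.8246841430664, 22.990169525146484), 14.320097923278809)
scene tinb 118 [ 0.447 -0.299  0.037] ((445.90673828125, -306.4910888671875), (52.91468048095703, 66.99769592285156), 0.009984917938709259)
scene tina 106 [ 0.446 -0.358  0.038] ((441.8699951171875, -358.2560119628906), (53.52103042602539, 44.747161865234375), 11.573028564453125)
```

```bash
python3 -m jog '[[0.1,0.5,0.7,0,0,0,1.6],[0.1,1,1.4,0,0,0,3.2],[0.1,1.5,2.1,0,0,0,4.8],[0.1,2,2.8,0,0,0,6.4],[0.1,2.5,3.5,0,0,0,8]]' 40
python3 -m jog '[[0.1,0.5,0.7,0,0,0,1.6],[0.1,1,1.4,0,0,0,3.2],[0.1,1.5,2.1,0,0,0,4.8],[0.1,2,2.8,0,0,0,6.4],[0.1,2.5,3.3,0,0,0,8]]' 40
python3 -m jog '[[0.1,0.45,0.4,0,0,0,1.6],[0.1,0.45,0.4,-0.5,0,0,3.2],[0.1,0.45,0.4,-1,0,0,4.8],[0.1,0.45,0.4,-1,0,0,4.8]]' 40
```

```text
time: 13.35
ee_pos: [0.5546, -0.16, 0.2154]
tcp_rot: [-90.0, -0.0, 40.3]
wrist_force: [-0.7, 0.7, 0.4]
opening: 0.0769
time: 13.85
ee_pos: [0.6171, -0.0773, 0.2154]
tcp_rot: [-90.0, 0.0, 80.3]
wrist_force: [1.1, -0.1, -0.6]
opening: 0.0768
time: 14.25
ee_pos: [0.6274, -0.0681, 0.1884]
tcp_rot: [-89.9, -0.0, 104.1]
wrist_force: [-0.5, 0.9, -0.0]
opening: 0.0767
```

```bash
python3 -m jog '[[0.2,0,0,-1.2,0,0,0],[0.2,0,0,-2.4,0,0,0],[0.2,0,0,-3.1,0,0,0],[0.2,0,0,-3.35,0,0,0],[0.2,0,0,-3.35,0,0,0]]' 40
python3 -m jog '[[0.9,0,0,0,0,0,0],[0.9,0,0,0,0,0,0],[0.9,0,0,0,0,0,0],[0.9,0,0,0,0,0,0],[0.9,0,0,0,0,0,0]]' 40
python3 -m jog '[[0.9,0,0,0,0,0,0],[0.9,0,0,0.6,0,0,0],[0.9,0,0,1.6,0,0,0],[0.9,0,0,2.8,0,0,0],[0.9,0,0,4,0,0,0]]' 40
python3 - <<'E'
from h import *
im,d=cam('scene');save('g3.png',cv2.resize(im[130:300,250:450],None,fx=3,fy=3))
E
```

```text
time: 14.75
ee_pos: [0.6278, -0.0682, 0.1064]
tcp_rot: [-90.0, -0.0, 103.8]
wrist_force: [0.3, 0.1, 0.2]
opening: 0.0683
time: 15.25
ee_pos: [0.6285, -0.068, 0.1074]
tcp_rot: [-90.1, 0.0, 104.0]
wrist_force: [-1.0, 1.2, 5.4]
opening: 0.0208
time: 15.75
ee_pos: [0.6278, -0.0679, 0.2081]
tcp_rot: [-90.0, 0.0, 104.0]
wrist_force: [0.7, -0.3, -0.6]
opening: 0.0209
```

View pics/g3.png

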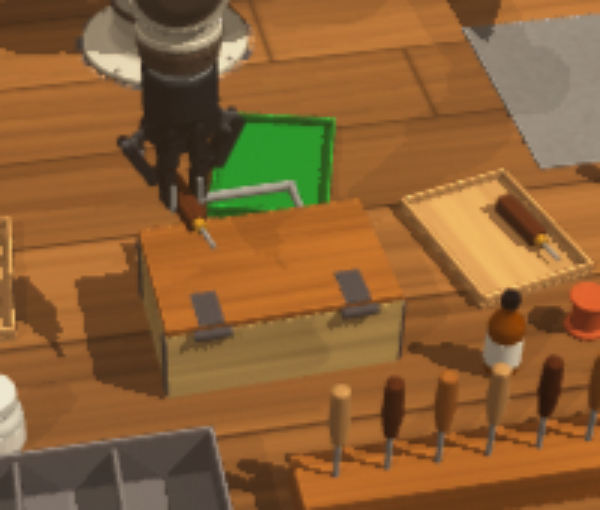

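The awl is held level (crop 195,210) and the lid is clear. I carry it to the awl tray.

```bash
python3 -m jog '[[0.9,-0.5,1.4,0,0,0,0],[0.9,-1,3,0,0,0,0],[0.9,-1.6,4.7,0,0,0,0],[0.9,-2.1,6.3,0,0,0,0],[0.9,-2.7,8,0,0,0,0]]' 40
python3 -m jog '[[0.9,-0.5,1.6,0,0,0,0],[0.9,-1.1,3.2,0,0,0,0],[0.9,-1.6,4.8,0,0,0,0],[0.9,-2.22,6.6,0,0,0,0],[0.9,-2.22,6.6,0,0,0,0]]' 40
python3 -m jog '[[0.9,0,0,-1.2,0,0,0],[0.9,0,0,-2.8,0,0,0],[0.9,0,0,-4.4,0,0,0],[0.9,0,0,-5.6,0,0,0],[0.9,0,0,-6,0,0,0]]' 40
python3 - <<'E'
from h import *
im,d=cam('scene');save('g4.png',cv2.resize(im[140:260,340:480],None,fx=4,fy=4))
E
```

```text
time: 16.3
ee_pos: [0.5599, 0.1333, 0.207]
tcp_rot: [-90.0, 0.0, 103.9]
wrist_force: [0.9, 0.6, -0.9]
opening: 0.0212
time: 16.8
ee_pos: [0.503, 0.3015, 0.2067]
tcp_rot: [-90.0, -0.1, 104.3]
wrist_force: [-0.8, -0.8, -0.8]
opening: 0.021
time: 17.3
ee_pos: [0.5037, 0.2958, 0.0533]
tcp_rot: [-89.7, 0.1, 104.0]
wrist_force: [-0.5, -0.0, -0.4]
opening: 0.0209
```

View pics/g4.png

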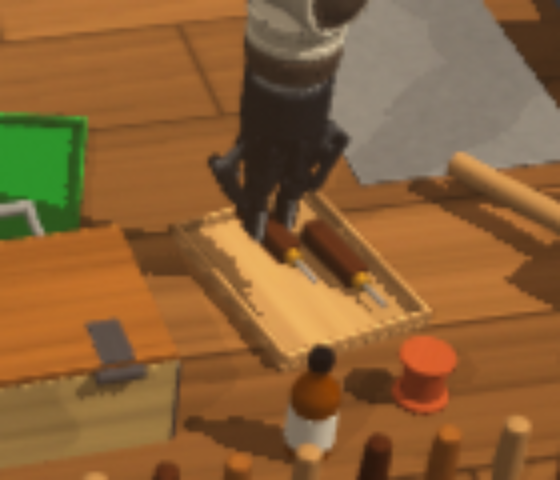

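```bash
python3 -m jog '[[0.9,0,0,-0.6,0,0,0],[0.9,0,0,-1.1,0,0,0],[0.9,0,0,-1.55,0,0,0],[0.9,0,0,-1.55,0,0,0]]' 40
python3 -m jog '[[0.5,0,0,0,0,0,0],[0.5,0,0,0,0,0,0],[0.5,0,0,0,0,0,0],[0.5,0,0,1,0,0,0],[0.5,0,0,2.5,0,0,0]]' 40
python3 -m jog '[[0.5,0,0,1.8,0,0,0],[0.5,0,0,3.6,0,0,-1.6],[0.5,0,0,5.2,0,0,-3.2],[0.5,-0.8,-1,5.2,0,0,-4.8],[0.5,-1.6,-2.4,5.2,0,0,-6.4]]' 40
python3 -m jog '[[0.5,-0.1,-1.6,0,0,0,-1.6],[0.5,-0.2,-3.2,0,0,0,-3.2],[0.5,-0.3,-4.8,0,0,0,-4.8],[0.5,-0.3,-6.4,0,0,0,-6.4],[0.5,-0.3,-7.6,0,0,0,-8]]' 40
python3 - <<'E'
from h import *
for n in('top','scene'):
    im,d=cam(n);save('h_'+n+'.png',im)
    rr,cc=np.nonzero(d>0);P=w(n,rr,cc,d[rr,cc]);c,s=np.cos(np.radians(14)),np.sin(np.radians(14))
    T=(P[:,:2]-[.513,.325])@np.array([[c,-s],[s,c]])
    dark=(im[rr,cc,0].astype(int)<140)&(im[rr,cc,2]<75)
    for nm,a,b in(('new',-.06,.005),('old',.02,.065)):
        m=(abs(T[:,0])<.09)&(T[:,1]>a)&(T[:,1]<b)&(P[:,2]>.02)&(P[:,2]<.045)
        if m.sum()>5: print(n,nm,m.sum(),T[m].mean(0).round(3),P[m,2].mean().round(3),T[m].min(0).round(3),T[m].max(0).round(3))
top=cv2.imread('pics/h_top.png')[150:260,210:430];cv2.imwrite('pics/h.png',cv2.resize(top,None,fx=3.6,fy=3.6,interpolation=2))
# bar
im,d=cam('scene');rr,cc=np.nonzero(d>0);P=w('scene',rr,cc,d[rr,cc]);m=(P[:,0]>.46)&(P[:,0]<.505)&(P[:,1]>-.08)&(P[:,1]<.12)&(P[:,2]>.085)&(P[:,2]<.11)
print('bar',m.sum(),P[m].mean(0).round(3),np.polyfit(P[m,1],P[m,0],1).round(3))
E
```

```text
time: 17.75
ee_pos: [0.5044, 0.2966, 0.016]
tcp_rot: [-89.9, 0.0, 104.0]
wrist_force: [0.7, 0.5, -0.2]
opening: 0.0208
time: 18.25
ee_pos: [0.5039, 0.2964, 0.079]
tcp_rot: [-89.8, 0.1, 104.0]
wrist_force: [1.1, 0.7, -0.6]
opening: 0.0425
time: 18.75
ee_pos: [0.4656, 0.2377, 0.2117]
tcp_rot: [-90.1, -0.1, 71.7]
wrist_force: [0.2, -0.6, -0.0]
opening: 0.0426
time: 19.25
ee_pos: [0.4573, 0.0451, 0.2109]
tcp_rot: [-90.1, -0.1, 31.6]
wrist_force: [0.4, 0.2, 1.0]
opening: 0.0425
top new 106 [-0.015 -0.026] 0.026 [-0.058 -0.037] [ 0.053 -0.015]
top old 105 [0.001 0.039] 0.026 [-0.043  0.029] [0.072 0.051]
scene new 105 [-0.011 -0.028] 0.025 [-0.089 -0.04 ] [ 0.062 -0.015]
scene old 101 [0.002 0.038] 0.025 [-0.046  0.025] [0.064 0.051]
bar 138 [0.484 0.021 0.097] [-0.031  0.485]
```

View pics/h.png

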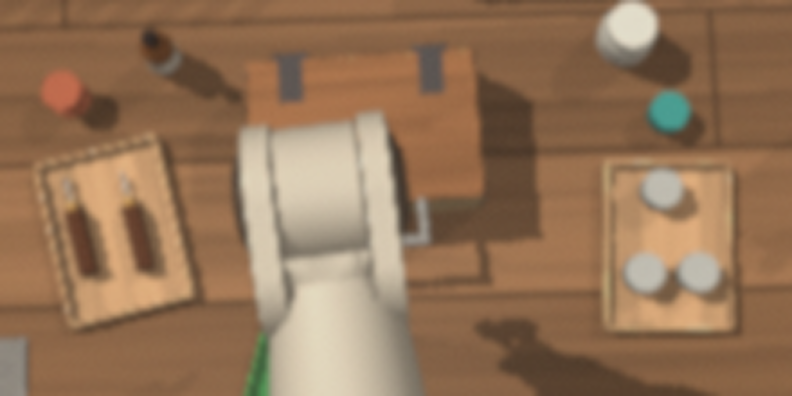

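All three items are placed: awls at crop (80,240) and (138,235), three tins upright at (662,188), (645,272) and (699,272). The arm goes to the bar next.

```bash
python3 -m jog '[[0.5,0.3,-0.5,0,0,0,-1.6],[0.5,0.7,-0.98,0,0,0,-3.2],[0.5,1.07,-0.98,0,0,0,-4.8],[0.5,1.07,-0.98,-0.8,0,0,-6.06],[0.5,1.07,-0.98,-1.6,0,0,-6.06]]' 60
python3 -m jog '[[0.5,0,0,-0.4,0,0,0],[0.5,0,0,-0.4,0,0,0]]' 60
python3 - <<'E'
from h import *
o=bot.get_obs();print(o['ee_pos'],o['q'].round(1))
im,d=cam('scene');save('b.png',cv2.resize(im[140:260,270:410],None,fx=4,fy=4))
E
```

```text
time: 19.9
ee_pos: [0.485, 0.0235, 0.17]
tcp_rot: [-90.0, -0.1, 1.6]
wrist_force: [0.3, -0.6, 0.4]
opening: 0.0426
time: 20.1
ee_pos: [0.4837, 0.0232, 0.1589]
tcp_rot: [-90.0, 0.1, 1.8]
wrist_force: [-0.2, 0.6, -0.2]
opening: 0.0429
[0.48372723 0.02323121 0.15893655] [ 2.7 -4.8 -7.7 87.2  0.  90.9]
```

View pics/b.png

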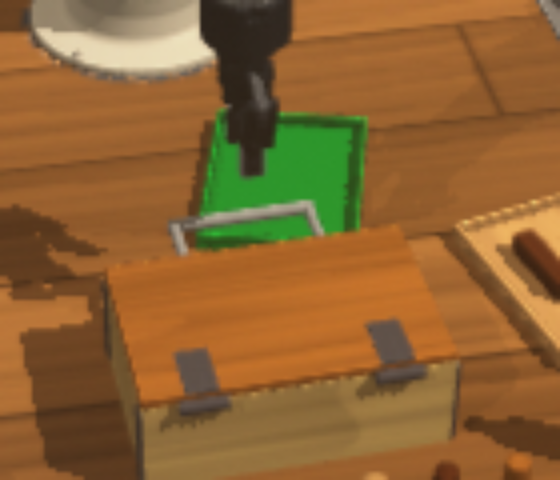

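```bash
python3 -m jog '[[0.5,0,0,-0.8,0,0,0],[0.5,0,0,-1.6,0,0,0],[0.5,0,0,-2.4,0,0,0],[0.5,0,0,-3,0,0,0],[0.5,0,0,-3.3,0,0,0]]' 60
python3 -m jog '[[1,0,0,0,0,0,0],[1,0,0,0,0,0,0],[1,0,0,0,0,0,0],[1,0,0,0,0,0,0],[1,0,0,0,0,0,0]]' 60
python3 -m jog '[[1,0,0,0,0,0,0],[1,0,0,0,0,0,0]]' 60
```

```text
time: 20.65
ee_pos: [0.4842, 0.0227, 0.077]
tcp_rot: [-90.0, 0.0, 1.7]
wrist_force: [-0.7, -0.0, 0.4]
opening: 0.0428
time: 21.15
ee_pos: [0.4806, 0.0225, 0.0774]
tcp_rot: [-90.0, 0.4, 1.7]
wrist_force: [-19.9, -0.7, 4.9]
opening: 0.01
time: 21.35
ee_pos: [0.4806, 0.0225, 0.0775]
tcp_rot: [-90.0, 0.4, 1.7]
wrist_force: [-20.6, -0.2, 4.7]
opening: 0.0099
```

Opening is 10 mm, so the bar is held. It pushes 20 N along -x, so I ease the target by 3.6 mm and lift 10 degrees.

```bash
python3 -m jog '[[1,-0.07,0,0,0,0,0],[1,-0.145,0,0,0,0,0],[1,-0.145,0,0,0,0,0]]' 60
python3 -m jog '[[1,0.01,0,0.3,0,0,0],[1,0.035,0,0.6,0,0,0],[1,0.07,0,0.9,0,0,0],[1,0.11,0,1.2,0,0,0],[1,0.17,0,1.49,0,0,0]]' 60
python3 -m jog '[[1,0,0,0,0,0,0]]' 60
```

```text
time: 21.65
ee_pos: [0.4806, 0.0225, 0.0783]
tcp_rot: [-90.0, -0.0, 1.7]
wrist_force: [-5.1, -0.1, -0.5]
opening: 0.0099
time: 22.15
ee_pos: [0.4844, 0.0226, 0.1153]
tcp_rot: [-90.0, 0.1, 1.7]
wrist_force: [-6.6, 0.2, -2.8]
opening: 0.0098
time: 22.25
ee_pos: [0.4846, 0.0226, 0.1161]
tcp_rot: [-90.0, 0.0, 1.7]
wrist_force: [-9.1, 1.0, 0.7]
opening: 0.0096
```

```bash
python3 -m jog '[[1,0.08,0,0.59,0,0,0],[1,0.25,0.01,1.16,0,0,0],[1,0.47,0.015,1.72,0,0,0],[1,0.73,0.02,2.26,0,0,0],[1,1.02,0.03,2.78,0,0,0]]' 60
python3 -m jog '[[1,0,0,0,0,0,0]]' 60
python3 - <<'E'
from h import *
im,d=cam('scene');rr,cc=np.nonzero(d>0);P=w('scene',rr,cc,d[rr,cc])
m=(P[:,0]>.52)&(P[:,0]<.68)&(abs(P[:,1]-.02)<.1)&(P[:,2]>.11)&(P[:,2]<.26)
for a,b in((-.08,-.03),(.07,.12)):
    k=m&(P[:,1]>a)&(P[:,1]<b);p=np.polyfit(P[k,0],P[k,2],1);print(k.sum(),np.degrees(np.arctan(-p[0])),np.abs(np.polyval(p,P[k,0])-P[k,2]).mean())
E
```

```text
time: 22.75
ee_pos: [0.5103, 0.0236, 0.1857]
tcp_rot: [-90.0, 0.0, 1.7]
wrist_force: [-5.5, 1.4, -2.0]
opening: 0.0098
time: 22.85
ee_pos: [0.5111, 0.0236, 0.187]
tcp_rot: [-90.0, -0.1, 1.7]
wrist_force: [-9.0, 1.2, 4.9]
opening: 0.0097
676 29.071149876155495 0.003107500224853749
654 28.76963768515195 0.0030996930593998125
```

```bash
cat > lid.py <<'E'
from h import *
im,d=cam('scene');rr,cc=np.nonzero(d>0);P=w('scene',rr,cc,d[rr,cc])
for a,b in((-.08,-.03),(.07,.12)):
    k=(P[:,0]>.54)&(P[:,0]<.69)&(P[:,1]>a)&(P[:,1]<b)&(P[:,2]>.115)&(P[:,2]<.27)
    q=P[k][:,[0,2]];q0=np.median(q,0)
    for _ in range(4):
        c=q.mean(0);v=np.linalg.svd(q-c,full_matrices=False)[2];r=abs((q-c)@v[1]);q=q[r<max(.004,1.5*r.mean())]
    print(len(q),'lid deg',np.degrees(np.arctan2(abs(v[0,1]),abs(v[0,0]))).round(1),r.mean().round(4))
E
python3 -m jog '[[1,0.28,0.01,0.5,0,0,0],[1,0.65,0.02,0.98,0,0,0],[1,1.04,0.03,1.43,0,0,0],[1,1.47,0.04,1.86,0,0,0],[1,1.92,0.05,2.25,0,0,0]]' 60
python3 -m jog '[[1,0,0,0,0,0,0]]' 60
python3 lid.py
```

```text
time: 23.4
ee_pos: [0.5578, 0.0254, 0.2432]
tcp_rot: [-89.9, -0.0, 1.7]
wrist_force: [-11.5, 4.5, 10.4]
opening: 0.0097
time: 23.5
ee_pos: [0.5588, 0.0254, 0.2443]
tcp_rot: [-89.9, -0.2, 1.7]
wrist_force: [-13.8, 4.8, 13.6]
opening: 0.0097
575 lid deg 48.8 0.0017
559 lid deg 48.7 0.0017
```

```bash
python3 -m jog '[[1,0.29,0.03,0.35,0,0,0],[1,0.66,0.05,0.61,0,0,0],[1,1.04,0.06,0.85,0,0,0],[1,1.44,0.08,1.06,0,0,0],[1,1.85,0.1,1.25,0,0,0]]' 60
python3 -m jog '[[1,0,0,0,0,0,0]]' 60
python3 lid.py
```

```text
time: 24.05
ee_pos: [0.6047, 0.0273, 0.2745]
tcp_rot: [-90.0, -0.1, 1.7]
wrist_force: [-12.6, 0.3, 22.9]
opening: 0.0096
time: 24.15
ee_pos: [0.6056, 0.0273, 0.2752]
tcp_rot: [-90.0, -0.3, 1.7]
wrist_force: [-6.2, 0.3, 13.3]
opening: 0.0094
525 lid deg 63.7 0.0018
559 lid deg 63.8 0.0018
```

```bash
python3 -m jog '[[1,0.2,0,0.13,0,0,0],[1,0.2,0,0.13,0,0,0],[1,0.2,0,0.13,0,0,0],[1,0.2,0,0.13,0,0,0]]' 60
python3 lid.py
python3 -m jog '[[1,-0.24,0,-0.1,0,0,0],[1,-0.48,-0.02,-0.22,0,0,0],[1,-0.68,-0.02,-0.32,0,0,0],[1,-0.88,-0.03,-0.43,0,0,0],[1,-1.07,-0.03,-0.55,0,0,0]]' 60
python3 -m jog '[[1,-0.19,0,-0.12,0,0,0],[1,-0.36,-0.01,-0.22,0,0,0],[1,-0.5,-0.02,-0.33,0,0,0],[1,-0.66,-0.02,-0.44,0,0,0],[1,-0.66,-0.02,-0.44,0,0,0]]' 60
python3 -m jog '[[1,0,0,0,0,0,0],[1,0,0,0,0,0,0],[1,0,0,0,0,0,0]]' 60
python3 lid.py
```

```text
time: 24.6
ee_pos: [0.61, 0.0275, 0.2772]
tcp_rot: [-90.0, -0.2, 1.7]
wrist_force: [-4.9, 2.4, 8.6]
opening: 0.0094
534 lid deg 65.4 0.0018
527 lid deg 65.2 0.0017
time: 25.15
ee_pos: [0.5838, 0.0265, 0.2635]
tcp_rot: [-90.0, -0.3, 1.7]
wrist_force: [-2.7, 1.0, 8.0]
opening: 0.0093
time: 25.65
ee_pos: [0.5664, 0.0258, 0.2513]
tcp_rot: [-90.0, -0.1, 1.7]
wrist_force: [-1.4, 1.1, 6.6]
opening: 0.0096
time: 25.95
ee_pos: [0.5667, 0.0258, 0.2515]
tcp_rot: [-90.0, -0.1, 1.7]
wrist_force: [-3.6, -0.5, 6.9]
opening: 0.0096
580 lid deg 51.7 0.0017
568 lid deg 51.9 0.0018
```

```bash
python3 - <<'E'
from h import *
im,d=cam('scene');save('z.png',cv2.resize(im[120:300,180:460],None,fx=2.8,fy=2.8))
o=bot.get_obs();print(o['time'],o['ee_pos'],o['qd'].round(2),o['opening'])
E
python3 lid.py
```

```text
26.05 [0.56673982 0.02577381 0.251442  ] [-0.06 -0.04  0.09 -0.05  0.01 -0.03] 0.009407679421054704
588 lid deg 51.0 0.0018
551 lid deg 52.3 0.0017
```

View pics/z.png

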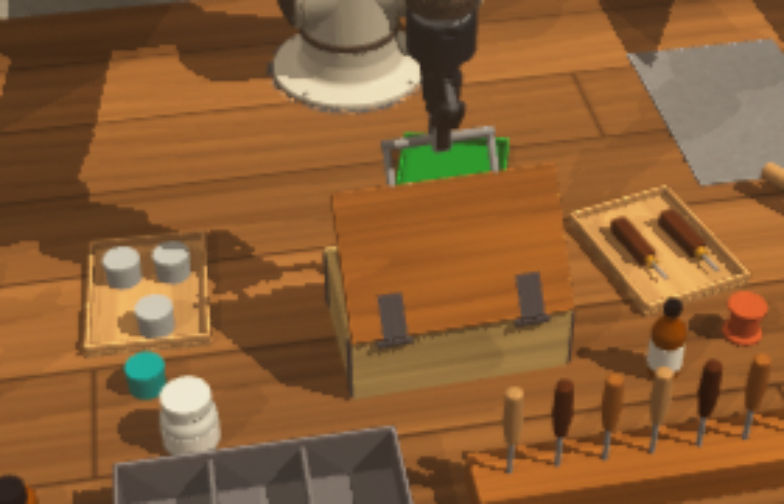

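The lid is held open with the bar gripped at (442,140). Three tins stand at left, two awls lie at right, and the bystanders in view are where they were.

```bash
python3 -c "
from workcell import bot
print(bot.job_done())"
```

```text
the job is handed in; nothing more can be done
None
```

The job is done and handed in at about 26 s of the 72 s. The gripper is still holding the bar, with the lid at about 52 degrees, 8 degrees below the balance point.

- **Tidying:** Both tins stand upright on the floor of the wooden tin tray, with tops at 37–39 mm (39 mm expected). The awl lies flat beside the old one in the awl tray, about 65 mm from it.
- **Lid:** I raised it to about 65 degrees (1.14 rad, limit 75), held it there for about 0.4 s, then brought it back. The last two camera readings were 51.0 and 52.3 degrees. The joint speeds were practically zero.
- **Grip:** The force setting is 60 N and the opening reads 9.4–9.9 mm on the 12 mm bar. The contact force itself cannot be read directly.
- **Mismatch found:** On first gripping the bar, it sat about 3.6 mm closer to the robot than the cameras had it, giving a 20 N side push. I moved the target to relieve it; while lifting, the wrist force stayed at about 26 N or less.
- **Not fully checked:** The last picture showed the tins, awls and the bystanders in view undisturbed. I judged the bystanders by eye, and the brush and most of the mallet were outside that crop.

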